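Pin the link into its yoke

TASK

Couple the link to its yoke on the packing bench: take the paddle-head pin from the rack, put it through the yoke's upper ear, through the link's eye trapped between the ears and into the lower ear, and press it fully home so that its flange sits flat on the upper ear. The link's eye is not yet in line, so slide the link gently along until it lets the pin through; never force pin or link, leave the other hardware where it is, and leave the pin standing home, released.

Things in the scene. Friction and masses are not known exactly. Their poses are not given: they have to be found in the camera images.
- yoke: Steel fork on its side, bolted down on a 150 x 110 x 8 mm plate. Origin: bench level, under the axis of the pin holes; z up; x along the link, from its outer block into the yoke. Two level ears, 56 mm wide (y), from 28 mm before the axis to 66 mm behind it. Too hard: pressing the pin on yoke, link or cup with over 45 N, or pushing the link with over 25 N.
- upper_hole (a point): Centre of the upper ear's 17.6 mm hole, at the ear's top face, 78 mm above the bench; the ear is 22 mm thick. Axes as the yoke's. A pin stood in this hole at the start comes to rest with its nose on the solid part of the link's tongue, 24 mm below this point.
- gap_mid (a point): Fixed point on the pin axis midway between the ears, 49 mm up. The link's tongue (38 wide, 10 thick, top 54 mm up) slides here along x only, about 3 N friction (to 10 N under a leaning pin), and stays where left. Its 19 mm eye starts 16 to 30 mm short of the axis (towards the block); the tongue is solid for 40 mm beyond the eye. It slides up to 8 mm past alignment and cannot come out.
- lower_hole (a point): Centre of the lower ear's 17.6 mm hole, at the ear's top face, 42 mm above the bench; the ear is 12 mm thick. A white nylon cup fills the hole. Once the eye comes under a pin stood in the upper ear, the pin drops 12 mm by its weight on to the cup and locks the link (the push meets a hard stop). The cup bears the pin's weight, gives way downward under about 8 N and stays where pushed.
- block_mid (a point): Centre of the dark square grip block (16 thick along x, 36 wide, 36 mm tall, 49 mm up) on the outer end of the link's 12 mm round shank; axes as the yoke's. It moves with the link. The shank is screwed in to an unmeasured length: with the eye in line the block's centre is 128 to 148 mm before the pin axis, so its position does not tell where the eye is.
- pin_mid (a point): Steel pin to use, 95 mm tall, 0.15 to 0.31 kg, hanging in the rack. Point half-way up, on its axis; z up. Shank 16 mm thick, to 47.5 mm below the point, last 6 mm tapered to 10 mm; flange 32 mm across, underside 12.5 mm above the point, 5 thick; on it a flat paddle 12 mm thick (x), 34 wide (y), 17.5 to 47.5 mm above the point. Home: the point 65.5 mm above the bench.
- rack: Blue sheet-steel pin rack fixed to the bench, 64 x 240 mm, its top plate 80 mm above the bench with three 22 mm holes in a row along its y, 75 mm apart. Origin: centre of its underside. The three pieces hang in it by their flanges in any order.
- hexbolt_mid (a point): Bystander in the rack: bolt with a plain low round dark head (26 mm wide, 13 mm tall), 12 mm shank. Point 12 mm below its head, on its axis.
- knobpin_mid (a point): Bystander in the rack: pin with a round mushroom knob (28 mm wide, 27 mm tall), 14 mm shank. Point 12 mm below its flange, on its axis.
- wrench: Bystander: 170 mm wrench lying beside the yoke on its +y side; origin at the centre of its underside.
- nut: Bystander: round steel nut, 34 mm across, 14 mm tall, by the yoke on its -y side; origin under its centre.
- jar: Bystander: amber jar, 60 mm across, 75 mm tall; origin under its centre.
- driver: Bystander: 190 mm screwdriver with black handle lying on the bench; origin under its centre.
- roll: Bystander: cardboard ring, 90 mm across, 50 mm tall; origin under its centre.
Things that resemble listed ones, but are neither listed nor needed, are in the scene too. Leave any brown or purple look-alike of the part that bears pin_mid alone.

How it is judged:
On the way, in this order (a step that is already met when the one before it is completed fails the run):
1. the pin's nose is in the bore of the upper ear (z of pin_mid in the frame of yoke below 0.119 m and horizontal distance between pin_mid and yoke below 0.005 m and angle between the z axis of pin_mid and the z axis of yoke, either way round below 0.15 rad), for 0.04 s.
2. the pin is through the link's eye and stands on the cup (z of pin_mid in the frame of yoke below 0.0925 m and horizontal distance between pin_mid and yoke below 0.005 m), for 0.1 s.
At the end, for the whole second after the job is handed in: The pin stands released and at rest in the yoke, through both ears and the eye, its flange within 2.5 mm of the upper ear's top, its axis within 3 mm of the yoke's and upright within 0.06 rad (z of pin_mid in the frame of yoke below 0.068 m and horizontal distance between pin_mid and yoke below 0.003 m and angle between the z axis of pin_mid and the z axis of yoke, either way round below 0.06 rad and linear speed of pin below 0.02 m/s and contact force between the fingers and pin below 0.1 N); the robot touches nothing.
It fails at once if the pin is forced against the yoke, its link or its cup with more than 45 N (contact force between pin and yoke above 45 N).
It fails at once if the robot pushes the link or its shank with more than 25 N (contact force between any of the arm, the fingers and link above 25 N).
It fails at once if the dark-headed bolt or the knob pin is taken from its place in the rack (moved over 20 mm) (distance of any of hexbolt_mid, knobpin_mid from where it was at the start of the episode above 0.02 m).
It fails at once if the wrench, nut, jar, screwdriver or cardboard ring is shoved more than 40 mm (distance of any of wrench, nut, jar, driver, roll from where it was at the start of the episode above 0.04 m).
It also fails if it takes over 72 s, if anything falls off the work surface, if the arm or the gripper's body presses on something with over 40 N, if the wrist force passes 120 N, or if a joint passes its speed limit or range.

ROBOT

A 6-joint arm with a two-finger parallel gripper is mounted at the origin on the work surface. World frame = base frame: x ahead of the robot, y to its left, z up, the work surface at z = 0. Lengths are in m, angles in rad, forces in N, time in s.
With the tool pointing down it reaches from about 0.35 to 0.975 m from the base axis. Payload 4.9 kg.
Tool frame: the origin (TCP) lies midway between the tips of the shut fingers; the grasp point (between the pads) lies 19 mm behind it; z points along the fingers, y is the line along which they close (so a half turn about z gives the same grasp; the last joint's range is limited). The gripper opens to 85 mm and grips with 20 to 120 N. Pads are 22 mm wide; open, the fingers measure 114 mm over their backs; the gripper's body (76 mm by 85 mm) begins 54 mm behind the grasp point. The pads swing forward as they close: fully open they stand 13 mm farther back than shut.
Start: joints at [1.133, 0.053, 1.613, -0, 1.476, -0.119], TCP at [0.196, 0.593, 0.231] pointing down, gripper open.
Joint ranges: [-3.01, 3.01], [-1.01, 2.22], [0.06, 2.58], [-1.02, 4.17], [0.09, 2.62], [-3.14, 3.14]. Speed limits (rad/s): [2.57, 2.57, 3.14, 3.14, 3.14, 3.14].

INTERFACE

Orientations are given as a rotation vector (axis times angle).
In Python, from station import ctrl, optics, job gives the robot as it stands.
- The arm moves only by the shell command python3 -m jog 'ROWS' [OPENING] [FORCE]. ROWS is JSON, a list of rows, each a list of 2 entries, a list of its own where there are three numbers: the shift along the tool's x, y, z in m, then the turn, a rotation vector about the tool's x, y, z in rad. A call has 1 to 5 rows; each row is the pose to reach, as a shift and turn from the pose commanded when the call began, along the tool's axes at that moment; what a row does not reach only later rows make up. A row lasts 1/10 s, in which the tool goes at most 50 mm and 8.59 degrees, less where a joint would pass 70% of its speed; a pose out of reach is approached as far as the arm can. A call with a gripper value outside its range is refused whole. OPENING is the opening, from 0 (shut) to 1 (fully open), set as the call begins (- or left out, the last holds). The fingers move at their own pace and stop on an object; FORCE is the grip in N (left out, the last holds). Time passes only in rows, so rows that repeat a pose let the fingers close. It gives the time, the measured TCP pose, the force, the opening and the grip force at its end, in the units of the state.
- ctrl.get_obs(): the state, without advancing time (a new reading comes with each control period).
- optics.get_image(name): name is "side" or "top" or "wrist"; returns a dict with "image" (384x512x3 uint8, blue, green, red), "fx", "fy", "cx", "cy" (pixels), "D" ([k1, k2, p1, p2, k3] as OpenCV has them; the pictures are not rectified), "rvec" (rotation vector, rad) and "tvec" (3), from world to camera coordinates, as OpenCV has them; the wrist camera has in their place "mount" (4x4, takes a point from camera to tool coordinates, whose origin is the TCP and whose axes are the flange's). Camera axes: x right, y down, z forward; pixel columns grow to the right and rows downward; lengths in m; the calibration is good to about 2 mm. A picture is of the moment at which its call begins: read the wrist's pose just before it. There is no depth.
- job.finish_job(): hands the job in; it is judged then, once.
The state is a dict: "t": time; "q": joint angles; "dq": joint speeds; "effort": joint torques, N m; "tool_pos": TCP position; "tool_rot": TCP orientation; "contact_force": force on the tool from outside, world axes, zero at the start; "wrist_torque": the same for the moment, N m; "opening": finger opening in m; "grip_force": force on a finger pad.
Only numpy, scipy, OpenCV 4.12 (cv2) and the standard library are available. Lean on these libraries where they do the work, as an engineer would, in place of code of your own. Each camera call takes 0.05 s, during which the arm holds its last target. There are 200 camera calls.

## Working session

There is one attempt and no reset: what is moved stays moved. The work goes in short steps, Python scripts to look and compute and a shell command to move; the robot and the scene stay as the last step left them, time stands still between calls to the robot, and variables do not carry over. Pictures are saved under pics/ and viewed, at most 10 in all, crops included, and the job is handed in when it is done.

```bash
mkdir -p pics; ls
cat > h.py <<'E'
import numpy as np, cv2
from station import ctrl, optics, job
from scipy.spatial.transform import Rotation as R
def grab(n):
    o=ctrl.get_obs(); d=optics.get_image(n)
    K=np.array([[d['fx'],0,d['cx']],[0,d['fy'],d['cy']],[0,0,1]]);D=np.array(d['D'],float)
    if 'mount' in d:
        T=np.eye(4);T[:3,:3]=R.from_rotvec(o['tool_rot']).as_matrix();T[:3,3]=o['tool_pos']
        W=T@np.array(d['mount']); Rc=W[:3,:3];c=W[:3,3]
    else:
        Rc=cv2.Rodrigues(np.array(d['rvec'],float))[0].T; c=-Rc@np.array(d['tvec'],float).ravel()
    return dict(im=d['image'],K=K,D=D,R=Rc,c=c)
def rays(v,uv):
    p=cv2.undistortPoints(np.array(uv,float).reshape(-1,1,2),v['K'],v['D']).reshape(-1,2)
    r=np.c_[p,np.ones(len(p))]@v['R'].T
    return r/np.linalg.norm(r,axis=1)[:,None]
def onz(v,uv,z):
    r=rays(v,uv); z=np.broadcast_to(z,len(r)); return v['c']+r*((z-v['c'][2])/r[:,2])[:,None]
def proj(v,P):
    rv=cv2.Rodrigues(v['R'].T)[0]; return cv2.projectPoints(np.array(P,float).reshape(-1,3),rv,-v['R'].T@v['c'],v['K'],v['D'])[0].reshape(-1,2)
def tri(v1,p1,v2,p2):
    A=np.zeros((3,3));b=np.zeros(3)
    for v,p in((v1,p1),(v2,p2)):
        r=rays(v,[p])[0];M=np.eye(3)-np.outer(r,r);A+=M;b+=M@v['c']
    return np.linalg.solve(A,b)
E
python3 - <<'E'
from h import *
import pickle
for n in('top','side'):
    v=grab(n);pickle.dump(v,open(n+'.pkl','wb'));cv2.imwrite(f'pics/{n}0.png',cv2.resize(v['im'],(800,600),interpolation=cv2.INTER_CUBIC));print(n,v['c'],v['R'][:,2])
o=ctrl.get_obs();print(o['tool_rot'],o['opening'],o['contact_force'])
E
```

```text
pics
top [0.47490983 0.01323933 1.18315801] [ 0.12401178  0.00281043 -0.99227677]
side [ 0.32429318 -0.88465371  0.86203973] [ 0.23355744  0.72825102 -0.64428362]
[-4.98453503e-01 -3.10124877e+00  2.82291595e-03] 0.08554420972527091 [-0.8050572   0.45267604  0.59425733]
```

View pics/top0.png

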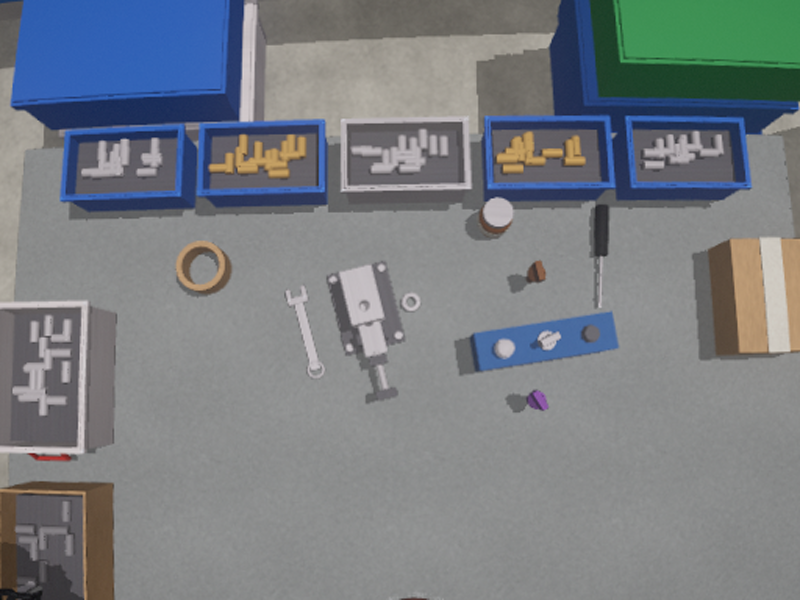

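View pics/side0.png

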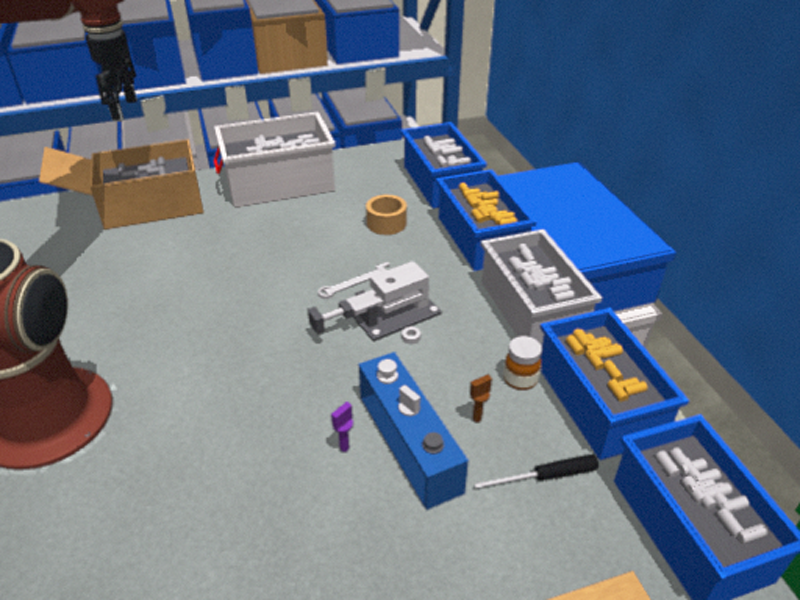

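Candidates for the pin in the top view (800x600 pixels):
- steel paddle in the rack at (548,340)
- knob (504,348)
- dark bolt (591,333)
- brown look-alike (537,271)
- purple look-alike (539,399)

I choose the steel paddle at (548,340). The yoke is at (364,303), with its block at (381,394) pointing down-image. I'll check both in one close crop.

Run:
```python
from h import *
import pickle
t=pickle.load(open('top.pkl','rb'));s=pickle.load(open('side.pkl','rb'))
def crop(v,cx,cy,w,h):
    x,y=int(cx-w/2),int(cy-h/2);print(x,y);return cv2.resize(v['im'][y:y+h,x:x+w],(400,300),interpolation=cv2.INTER_CUBIC)
a=crop(t,350,217,100,75);b=crop(t,236,212,120,90);c=crop(s,265,265,100,75);d=crop(s,240,190,100,75)
cv2.imwrite('pics/crop.png',np.vstack([np.hstack([a,b]),np.hstack([c,d])]))
```

```text
300 179
176 167
215 227
190 152
```

View pics/crop.png

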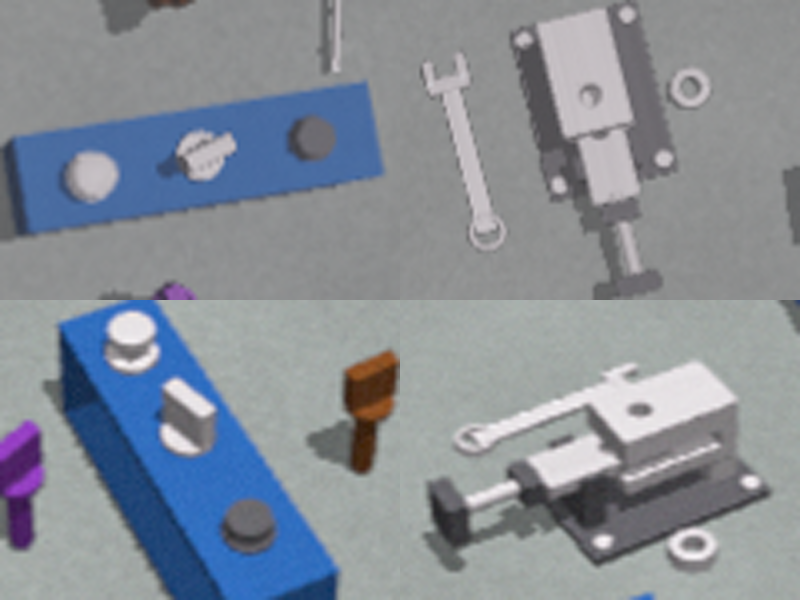

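The crop confirms the choice: a steel flat paddle on a flange at (202,155) in the top-left crop, standing between the knob (91,176) and the dark bolt (313,138). The upper-ear hole is at (591,95) in the top-right crop and (641,409) in the bottom-right.

Run:
```python
from h import *
import pickle
t=pickle.load(open('top.pkl','rb'));s=pickle.load(open('side.pkl','rb'))
f=lambda pts,x0,y0,k:(np.array(pts,float)+.5)/k-.5+[x0,y0]
A=lambda p:f(p,300,179,4);B=lambda p:f(np.array(p)-[400,0],176,167,10/3);C=lambda p:f(np.array(p)-[0,300],215,227,4);Dd=lambda p:f(np.array(p)-[400,300],190,152,4)
print('flange',onz(t,A([[201,156]]),.085),onz(s,C([[187,434]]),.085))
print('knob,bolt',onz(t,A([[92,176],[313,138]]),[.112,.093]))
e=onz(t,A([[187,168],[230,142]]),.115);print('paddle top ends',e)
print('hole',onz(t,B([[591,95]]),.078),onz(s,Dd([[641,409]]),.078))
g=onz(t,B([[539,25],[563,137],[610,10],[633,125]]),.078);print(g);d=g[[0,2]]-g[[1,3]];print('yaw',np.degrees(np.arctan2(d[:,1],d[:,0])))
g=onz(s,Dd([[622,447],[740,404]]),.078);d=g[1]-g[0];print('yaw side',g,np.degrees(np.arctan2(d[1],d[0])))
print('block',onz(t,B([[630,281]]),.067))
r=onz(t,A([[12,138],[365,82],[383,172],[28,234]]),.08);print(r)
print(R.from_rotvec(ctrl.get_obs()['tool_rot']).as_matrix())
print(np.array(optics.get_image('wrist')['mount']).round(3))
```

```text
flange [[ 0.54770514 -0.23310757  0.085     ]] [[ 0.54786162 -0.23499692  0.085     ]]
knob,bolt [[ 0.53479536 -0.15646278  0.112     ]
 [ 0.55716767 -0.30602703  0.093     ]]
paddle top ends [[ 0.53828367 -0.21702407  0.115     ]
 [ 0.55421763 -0.24551554  0.115     ]]
hole [[0.61432309 0.07245835 0.078     ]] [[0.61562362 0.07179198 0.078     ]]
[[0.67150565 0.11323864 0.078     ]
 [0.5813535  0.09506742 0.078     ]
 [0.68241777 0.05634264 0.078     ]
 [0.5897443  0.03959564 0.078     ]]
yaw [11.3959435  10.24335865]
yaw side [[0.59030345 0.03497705 0.078     ]
 [0.6848653  0.05555282 0.078     ]] 12.275676705143093
block [[0.4672447  0.04445905 0.067     ]]
[[ 0.56271309 -0.10976975  0.08      ]
 [ 0.5946368  -0.34722828  0.08      ]
 [ 0.53445703 -0.35597938  0.08      ]
 [ 0.49969489 -0.11819159  0.08      ]]
[[-9.49634834e-01  3.13357642e-01 -8.19020710e-04]
 [ 3.13358614e-01  9.49633365e-01 -1.68886264e-03]
 [ 2.48551378e-04 -1.86044999e-03 -9.99998238e-01]]
[[ 0.001 -0.962 -0.273  0.07 ]
 [ 1.     0.001  0.001 -0.   ]
 [-0.001 -0.273  0.962 -0.144]
 [ 0.     0.     0.     1.   ]]
```

```bash
python3 -m jog '[[[-0.033,-0.0375,0],[0,0,0]],[[-0.066,-0.075,0],[0,0,0]],[[-0.099,-0.1125,0],[0,0,0]],[[-0.132,-0.15,0],[0,0,0]],[[-0.165,-0.1875,0],[0,0,0]]]'
python3 -m jog '[[[-0.033,-0.0375,0],[0,0,0]],[[-0.066,-0.075,0],[0,0,0]],[[-0.099,-0.1125,0],[0,0,0]],[[-0.132,-0.15,0],[0,0,0]],[[-0.165,-0.1875,0],[0,0,0]]]'
python3 -m jog '[[[-0.033,-0.0375,0],[0,0,0]],[[-0.066,-0.075,0],[0,0,0]],[[-0.099,-0.1125,0],[0,0,0]],[[-0.132,-0.15,0],[0,0,0]],[[-0.165,-0.1875,0],[0,0,0]]]'
python3 -m jog '[[[-0.033,-0.0375,0],[0,0,0.148]],[[-0.066,-0.075,0],[0,0,0.297]],[[-0.098,-0.1125,0],[0,0,0.445]],[[-0.098,-0.1125,0],[0,0,0.593]],[[-0.098,-0.1125,0],[0,0,0.741]]]'
```

```text
t: 0.65
tool_pos: [0.2939, 0.3619, 0.2309]
tool_rot: [-0.497, -3.102, 0.001]
contact_force: [1.0, 0.4, 0.3]
opening: 0.0856
grip_force: 0.0
t: 1.15
tool_pos: [0.3919, 0.132, 0.2312]
tool_rot: [0.498, 3.101, 0.001]
contact_force: [1.5, 0.5, -0.7]
opening: 0.0854
grip_force: 0.0
t: 1.65
tool_pos: [0.4899, -0.098, 0.2311]
tool_rot: [0.5, 3.101, 0.0]
contact_force: [0.7, 0.6, 0.7]
opening: 0.0855
grip_force: 0.0
t: 2.15
tool_pos: [0.5473, -0.2349, 0.2301]
tool_rot: [-1.598, -2.702, -0.0]
contact_force: [0.1, -0.1, -0.2]
opening: 0.0853
grip_force: 0.0
```

Run:
```python
from h import *
import pickle
v=grab('wrist');pickle.dump(v,open('w1.pkl','wb'));cv2.imwrite('pics/w1.png',cv2.resize(v['im'],(800,600),interpolation=cv2.INTER_CUBIC))
```

```text
(no output)
```

View pics/w1.png

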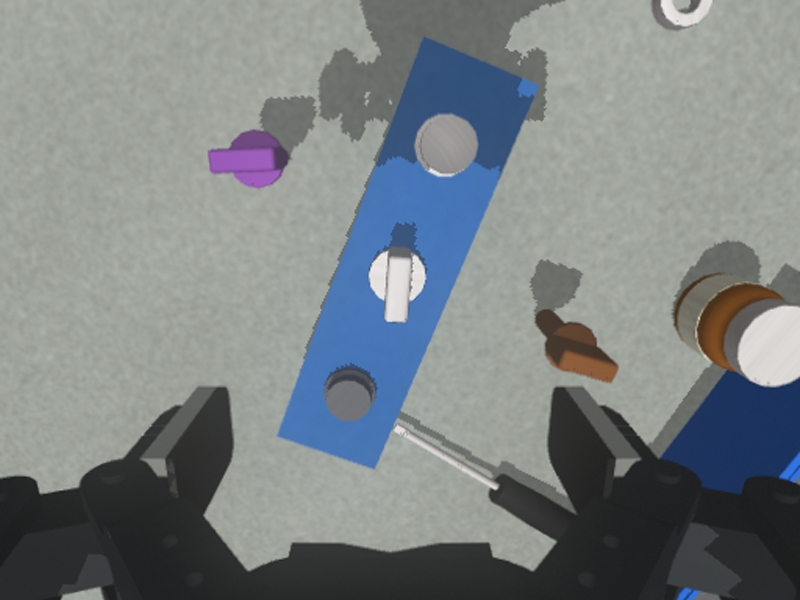

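The wrist view shows the steel paddle's top face spanning (400,257) to (397,322), centred between the fingers, on a flange centred at (397,277).

Run:
```python
from h import *
import pickle
v=pickle.load(open('w1.pkl','rb'));o=ctrl.get_obs()
T=R.from_rotvec(o['tool_rot']).as_matrix()
f=lambda p:(np.array(p,float)+.5)/1.5625-.5
e=onz(v,f([[400,257],[397,322]]),.115);fl=onz(v,f([[397.5,277]]),.085)[0]
print(e,fl);
for p in (e.mean(0),fl): print('tool shift',(T.T@(p-o['tool_pos'])).round(4))
d=T.T@(e[1]-e[0]);print(d,np.degrees(np.arctan2(d[1],d[0])))
```

```text
[[ 0.54196163 -0.21624107  0.115     ]
 [ 0.55690178 -0.24615418  0.115     ]] [ 0.5495063  -0.23155012  0.085     ]
tool shift [0.0014 0.0035 0.1153]
tool shift [0.001  0.0034 0.1453]
[-3.34142161e-02 -1.22049794e-03 -5.28795576e-05] -177.90812670195677
```

```bash
python3 -m jog '[[[0.001,0.003,0.04],[0,0,0.036]],[[0.001,0.003,0.08],[0,0,0.036]],[[0.001,0.003,0.11],[0,0,0.036]],[[0.001,0.003,0.13],[0,0,0.036]],[[0.001,0.003,0.1405],[0,0,0.036]]]' 0.6
python3 -m jog '[[[0,0,0],[0,0,0]],[[0,0,0],[0,0,0]],[[0,0,0],[0,0,0]],[[0,0,0],[0,0,0]],[[0,0,0],[0,0,0]]]' 0 40
python3 -m jog '[[[0,0,0],[0,0,0]],[[0,0,0],[0,0,0]],[[0,0,0],[0,0,0]]]'
```

```text
t: 2.7
tool_pos: [0.548, -0.2299, 0.0879]
tool_rot: [-1.631, -2.68, 0.0]
contact_force: [-0.6, -0.8, 0.1]
opening: 0.0512
grip_force: 0.0
t: 3.2
tool_pos: [0.5506, -0.2317, 0.0927]
tool_rot: [1.635, 2.679, 0.0]
contact_force: [-0.1, -0.1, 4.4]
opening: 0.011
grip_force: 43.9
t: 3.5
tool_pos: [0.5507, -0.2317, 0.0927]
tool_rot: [1.635, 2.679, 0.0]
contact_force: [-0.6, -0.3, 5.3]
opening: 0.0109
grip_force: 44.1
```

```bash
python3 -m jog '[[[0,0,-0.01],[0,0,0]],[[0,0,-0.03],[0,0,0]],[[0,0,-0.06],[0,0,0]],[[0,0,-0.09],[0,0,0]],[[0,0,-0.12],[0,0,0]]]' 0 60
python3 -m jog '[[[0.03,0.025,0],[0,0,0]],[[0.06,0.05,0],[0,0,0]],[[0.09,0.075,0],[0,0,0]],[[0.12,0.1,0],[0,0,0]],[[0.15,0.125,0],[0,0,0]]]'
python3 -m jog '[[[0.03,0.025,0],[0,0,0]],[[0.06,0.05,0],[0,0,0]],[[0.08,0.065,0],[0,0,0]],[[0.091,0.071,0.0],[0,0,0]],[[0.091,0.071,0.0],[0,0,0]]]'
python3 -m jog '[[[0,0,0],[0,0,0]],[[0,0,0],[0,0,0]],[[0,0,0],[0,0,0]]]'
python3 - <<'E'
from h import *
import pickle
print(ctrl.get_obs()['tool_pos'])
vs=[]
for n in('wrist','top','side'):
    v=grab(n);pickle.dump(v,open(n+'2.pkl','wb'));vs.append(v['im'])
y=cv2.resize(vs[0],(800,600),interpolation=cv2.INTER_CUBIC)
cv2.imwrite('pics/w2.png',y)
E
```

```text
t: 4.0
tool_pos: [0.5487, -0.2305, 0.2109]
tool_rot: [-1.635, -2.68, -0.0]
contact_force: [0.4, -0.8, -2.5]
opening: 0.0108
grip_force: 60.0
t: 4.5
tool_pos: [0.5915, -0.0387, 0.2101]
tool_rot: [-1.636, -2.68, 0.001]
contact_force: [0.3, -0.1, -2.8]
opening: 0.0109
grip_force: 60.1
t: 5.0
tool_pos: [0.613, 0.0741, 0.2101]
tool_rot: [-1.633, -2.682, 0.002]
contact_force: [-1.0, -0.0, -1.4]
opening: 0.0106
grip_force: 60.0
t: 5.3
tool_pos: [0.6136, 0.0716, 0.2108]
tool_rot: [1.639, 2.68, -0.0]
contact_force: [0.4, -0.9, -2.1]
opening: 0.0107
grip_force: 60.0
[0.61360575 0.07164704 0.21082538]
```

View pics/w2.png

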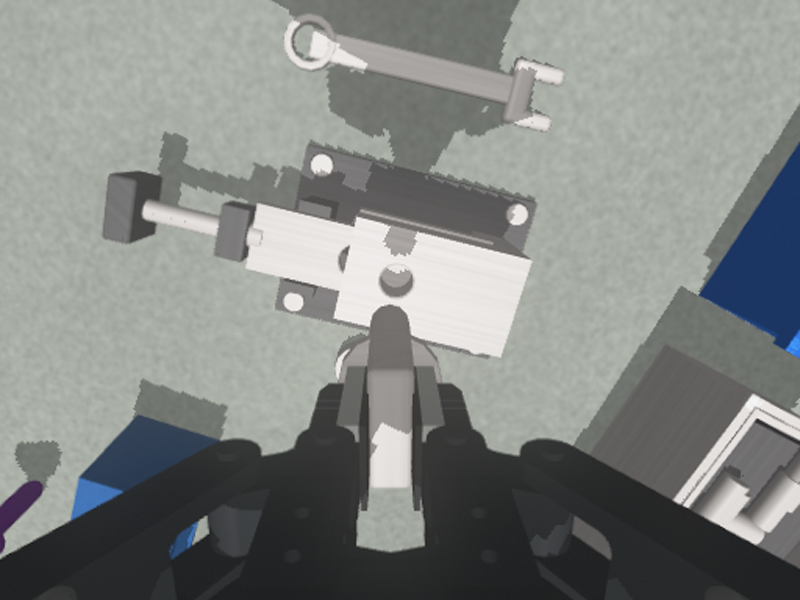

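The wrist view shows the pin held, with its nose tip at (390,306) and the ear hole near (397,280). I'll enlarge it for sub-pixel values, together with the side view.

Run:
```python
from h import *
import pickle
w=pickle.load(open('wrist2.pkl','rb'));s=pickle.load(open('side2.pkl','rb'))
o=ctrl.get_obs();p=o['tool_pos'];q=proj(s,[p,p-[0,0,.07]]);print(q)
x,y=[int(k) for k in q.mean(0)];x-=50;y-=75;print(x,y)
a=cv2.resize(w['im'][155:255,215:282],(402,600),interpolation=cv2.INTER_CUBIC)
b=cv2.resize(s['im'][y:y+150,x:x+99],(396,600),interpolation=cv2.INTER_CUBIC)
cv2.imwrite('pics/c2.png',np.hstack([a,b]))
```

```text
[[248.71278917 139.68001497]
 [248.96369145 161.03303358]]
198 75
```

View pics/c2.png

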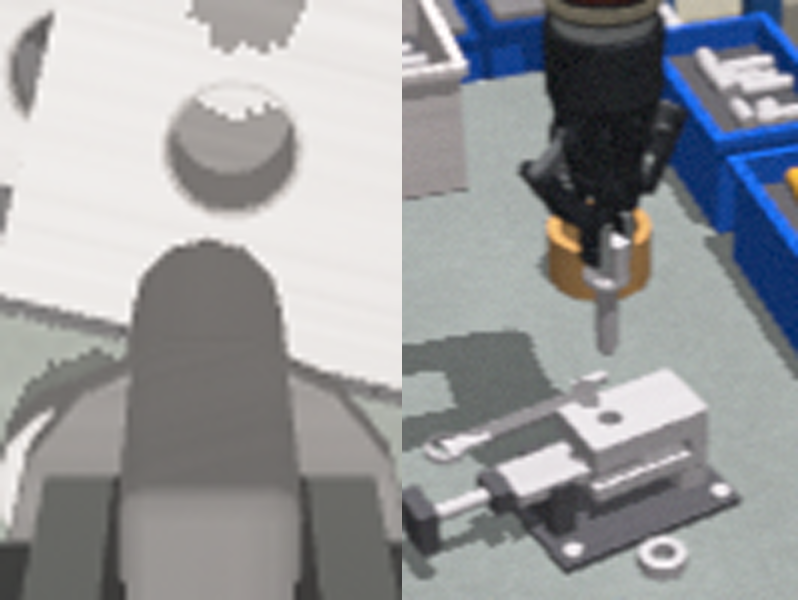

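Run:
```python
from h import *
import pickle
w=pickle.load(open('wrist2.pkl','rb'));s=pickle.load(open('side2.pkl','rb'));o=ctrl.get_obs()
T=R.from_rotvec(o['tool_rot']).as_matrix();p=o['tool_pos']
f=lambda q:(np.array(q,float)+.5)/6-.5+[215,155]
g=lambda q:(np.array(q,float)-[402,0]+.5)/4-.5+[198,75]
h=onz(w,f([[231.5,148]]),.078)[0];h2=onz(s,g([[609,417]]),.078)[0]
print('hole wrist',h,'side',h2,'tool',(T.T@(h-p)).round(4),(T.T@(h2-p)).round(4))
n=onz(w,f([[207,240]]),.138)[0];print('nose tip edge tool',(T.T@(n-p)).round(4))
# side nose bottom: bottom end, centre
n2=onz(s,g([[608,350]]),.138)[0];print('nose side',(T.T@(n2-p)).round(4))
# shank near flange: column 606.. in side
n3=onz(s,g([[604,284]]),.203)[0];print('flange side',(T.T@(n3-p)).round(4))
print(T.round(3))
for z in(.133,.138,.143):
  print(z,(T.T@(onz(w,f([[207,240]]),z)[0]-p)).round(4))
```

```text
hole wrist [0.61472002 0.07517191 0.078     ] side [0.61426444 0.07223059 0.078     ] tool [0.0022 0.0023 0.1329] [-0.0002  0.0006  0.1329]
nose tip edge tool [ 0.0064 -0.001   0.0729]
nose side [-0.0011 -0.0005  0.0729]
flange side [-0.0107 -0.0127  0.0079]
[[-0.456  0.89   0.   ]
 [ 0.89   0.456 -0.   ]
 [-0.    -0.    -1.   ]]
0.133 [ 0.0049 -0.001   0.0779]
0.138 [ 0.0064 -0.001   0.0729]
0.143 [ 0.0078 -0.001   0.0679]
```

```bash
python3 -m jog '[[[0.001,0.002,0.015],[0,0,0]],[[0.001,0.002,0.03],[0,0,0]],[[0.001,0.002,0.043],[0,0,0]],[[0.001,0.002,0.051],[0,0,0]],[[0.001,0.002,0.051],[0,0,0]]]'
python3 -m jog '[[[0,0,0],[0,0,0]],[[0,0,0],[0,0,0]],[[0,0,0],[0,0,0]]]'
python3 - <<'E'
from h import *
import pickle
w=grab('wrist');s=grab('side');pickle.dump(w,open('wrist3.pkl','wb'));pickle.dump(s,open('side3.pkl','wb'))
a=cv2.resize(w['im'][155:255,215:282],(402,600),interpolation=cv2.INTER_CUBIC)
b=cv2.resize(s['im'][130:205,225:274],(392,600),interpolation=cv2.INTER_CUBIC)
cv2.imwrite('pics/c3.png',np.hstack([a,b]))
E
```

```text
t: 5.95
tool_pos: [0.6135, 0.0748, 0.1569]
tool_rot: [-1.634, -2.678, 0.004]
contact_force: [0.3, 0.1, -2.3]
opening: 0.0107
grip_force: 60.0
t: 6.25
tool_pos: [0.6156, 0.0748, 0.1609]
tool_rot: [1.635, 2.68, 0.001]
contact_force: [0.3, 0.2, -2.1]
opening: 0.0106
grip_force: 60.0
```

View pics/c3.png

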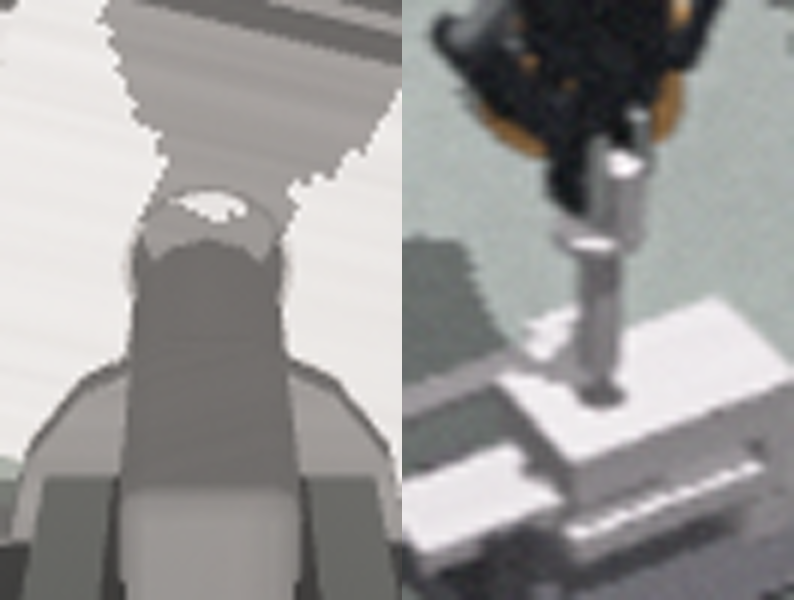

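The nose is right over the hole: tip at (208,240), hole rim spanning x 130 to 287 with its top at y 188. The column offset is about zero, and I'll compute the offset along tool x.

Run:
```python
from h import *
import pickle
w=pickle.load(open('wrist3.pkl','rb'));o=ctrl.get_obs()
T=R.from_rotvec(o['tool_rot']).as_matrix();p=o['tool_pos']
f=lambda q:(np.array(q,float)+.5)/6-.5+[215,155]
t=lambda q,z:(T.T@(onz(w,f([q]),z)[0]-p)).round(4)
print('hole far',t([208.5,188],.078)-[.0088,0,0],'LR',t([130,268],.078),t([287,268],.078));print('nose',t([208,240],p[2]-.0727)-[.005,0,0])
v=pickle.load(open('side3.pkl','rb'));g=lambda q:(np.array(q,float)-[402,0]+.5)/8-.5+[225,130]
u=lambda q,z:(T.T@(onz(v,g([q]),z)[0]-p)).round(4)
print('side hole',u([601,395],.078),'axis: flange top?',u([587,243],p[2]-.0252+.0175))
```

```text
hole far [ 0.0012 -0.0003  0.0826] LR [ 0.0005 -0.0093  0.0826] [0.0005 0.0087 0.0826]
nose [ 0.0017 -0.0004  0.0727]
side hole [-0.002  -0.0023  0.0826] axis: flange top? [-0.0074 -0.0132  0.0077]
```

```bash
python3 -m jog '[[[-0.0005,0,0.006],[0,0,0]],[[-0.0005,0,0.011],[0,0,0]],[[-0.0005,0,0.015],[0,0,0]],[[-0.0005,0,0.019],[0,0,0]],[[-0.0005,0,0.019],[0,0,0]]]'
python3 -m jog '[[[0,0,0],[0,0,0]],[[0,0,0],[0,0,0]]]'
```

```text
t: 6.85
tool_pos: [0.615, 0.0743, 0.1399]
tool_rot: [-1.636, -2.681, 0.0]
contact_force: [0.8, 0.5, -2.9]
opening: 0.011
grip_force: 60.0
t: 7.05
tool_pos: [0.6152, 0.0743, 0.1409]
tool_rot: [-1.636, -2.682, 0.0]
contact_force: [-0.4, -0.5, -3.0]
opening: 0.0107
grip_force: 60.0
```

```bash
python3 -m jog '[[[0,0,0.004],[0,0,0]],[[0,0,0.007],[0,0,0]],[[0,0,0.01],[0,0,0]],[[0,0,0.0125],[0,0,0]],[[0,0,0.0125],[0,0,0]]]'
python3 -m jog '[[[0,0,0],[0,0,0]],[[0,0,0],[0,0,0]]]'
```

```text
t: 7.55
tool_pos: [0.6151, 0.0743, 0.1278]
tool_rot: [-1.636, -2.681, 0.0]
contact_force: [0.5, -0.2, -3.3]
opening: 0.0109
grip_force: 60.1
t: 7.75
tool_pos: [0.6152, 0.0743, 0.1283]
tool_rot: [-1.636, -2.682, 0.0]
contact_force: [-0.0, -0.3, -2.3]
opening: 0.0108
grip_force: 60.0
```

```bash
python3 -m jog '[[[0,0,0],[0,0,0]],[[0,0,0],[0,0,0]],[[0,0,0],[0,0,0]],[[0,0,-0.01],[0,0,0]],[[0,0,-0.03],[0,0,0]]]' 0.6
python3 -m jog '[[[0,0,-0.03],[0,0,0]],[[0,0,-0.06],[0,0,0]],[[0,0,-0.06],[0,0,0]]]'
python3 -m jog '[[[0.01,-0.0366,0],[0,0,-0.148]],[[0.02,-0.0732,0],[0,0,-0.296]],[[0.03,-0.11,0],[0,0,-0.444]],[[0.04,-0.146,0],[0,0,-0.592]],[[0.051,-0.183,0],[0,0,-0.74]]]' 0
python3 -m jog '[[[0,0,0],[0,0,-0.148]],[[0,0,0],[0,0,-0.296]],[[0,0,0],[0,0,-0.444]],[[0,0,0],[0,0,-0.555]],[[0,0,0],[0,0,-0.555]]]'
python3 -m jog '[[[0,0,0],[0,0,0]],[[0,0,0],[0,0,0]],[[0,0,0],[0,0,0]]]'
python3 - <<'E'
from h import *
import pickle
w=grab('wrist');pickle.dump(w,open('wrist4.pkl','wb'))
cv2.imwrite('pics/w4.png',cv2.resize(w['im'],(800,600),interpolation=cv2.INTER_CUBIC))
E
```

```text
t: 8.25
tool_pos: [0.614, 0.0743, 0.1573]
tool_rot: [-1.635, -2.679, 0.003]
contact_force: [0.8, -0.3, 0.2]
opening: 0.0512
grip_force: 0.0
t: 8.55
tool_pos: [0.6183, 0.0744, 0.2256]
tool_rot: [1.631, 2.674, 0.009]
contact_force: [0.8, -0.2, 0.6]
opening: 0.0511
grip_force: 0.0
t: 9.05
tool_pos: [0.4276, 0.0358, 0.2179]
tool_rot: [-0.546, -3.093, 0.0]
contact_force: [-0.4, -0.2, 0.2]
opening: -0.0001
grip_force: 0.0
t: 9.55
tool_pos: [0.4289, 0.036, 0.2182]
tool_rot: [-0.312, 3.126, -0.0]
contact_force: [0.4, 1.0, -0.7]
opening: -0.0002
grip_force: 0.0
t: 9.85
tool_pos: [0.4291, 0.036, 0.2182]
tool_rot: [0.311, -3.126, 0.0]
contact_force: [-1.1, 0.1, 0.3]
opening: -0.0
grip_force: 0.0
```

View pics/w4.png

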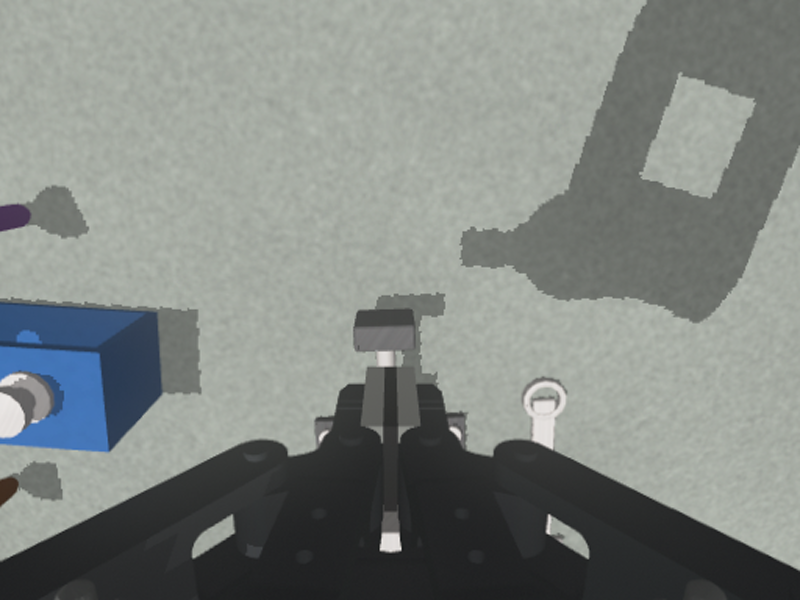

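The block's outer top edge is at y 326, x 354 to 414 in the wrist view. The fingers are shut behind it.

Run:
```python
from h import *
import pickle
w=pickle.load(open('wrist4.pkl','rb'));o=ctrl.get_obs()
T=R.from_rotvec(o['tool_rot']).as_matrix();p=o['tool_pos']
f=lambda q:(np.array(q,float)+.5)/1.5625-.5
print(T[:,0],T.T@([.6150,.0738,p[2]]-p))
for q,z in(([355,326],.067),([414,326],.067),([414,350],.067),([385,309],.031)): print((T.T@(onz(w,f([q]),z)[0]-p)).round(4))
```

```text
[-9.80369903e-01 -1.97167051e-01  9.03046449e-05] [-1.89675458e-01  4.55239087e-04 -1.71232827e-05]
[-0.029  -0.0197  0.1513]
[-0.0289  0.0145  0.1513]
[-0.0437  0.0147  0.1513]
[-0.0295 -0.0026  0.1873]
```

```bash
python3 -m jog '[[[0,-0.0025,0.045],[0,0,0]],[[0,-0.0025,0.09],[0,0,0]],[[0,-0.0025,0.135],[0,0,0]],[[0,-0.0025,0.165],[0,0,0]],[[0,-0.0025,0.179],[0,0,0]]]'
python3 -m jog '[[[-0.003,0,0],[0,0,0]],[[-0.006,0,0],[0,0,0]],[[-0.009,0,0],[0,0,0]],[[-0.012,0,0],[0,0,0]],[[-0.012,0,0],[0,0,0]]]'
python3 -m jog '[[[0,0,0],[0,0,0]],[[0,0,0],[0,0,0]]]'
```

```text
t: 10.4
tool_pos: [0.4268, 0.0338, 0.0355]
tool_rot: [0.311, -3.12, -0.002]
contact_force: [-0.2, 0.1, 1.2]
opening: 0.0001
grip_force: 0.0
t: 10.9
tool_pos: [0.4428, 0.0359, 0.0406]
tool_rot: [-0.312, 3.124, -0.001]
contact_force: [0.1, -0.3, 0.7]
opening: 0.0003
grip_force: 0.0
t: 11.1
tool_pos: [0.4415, 0.0359, 0.0395]
tool_rot: [-0.312, 3.126, -0.0]
contact_force: [1.0, 0.2, -0.5]
opening: -0.0003
grip_force: 0.0
```

Now about 6 mm short of contact, so I slide slowly.

```bash
for i in 1; do python3 -m jog '[[[-0.001,0,0],[0,0,0]],[[-0.002,0,0],[0,0,0]],[[-0.003,0,0],[0,0,0]],[[-0.004,0,0],[0,0,0]],[[-0.005,0,0],[0,0,0]]]'; done
python3 -m jog '[[[-0.001,0,0],[0,0,0]],[[-0.002,0,0],[0,0,0]],[[-0.003,0,0],[0,0,0]],[[-0.004,0,0],[0,0,0]],[[-0.005,0,0],[0,0,0]]]'
python3 -m jog '[[[-0.001,0,0],[0,0,0]],[[-0.002,0,0],[0,0,0]],[[-0.003,0,0],[0,0,0]],[[-0.004,0,0],[0,0,0]],[[-0.005,0,0],[0,0,0]]]'
```

```text
t: 11.6
tool_pos: [0.4464, 0.0369, 0.0393]
tool_rot: [0.312, -3.126, -0.0]
contact_force: [-0.0, -0.3, 0.6]
opening: 0.0001
grip_force: 0.0
t: 12.1
tool_pos: [0.4506, 0.0379, 0.0391]
tool_rot: [0.312, -3.124, -0.0]
contact_force: [-4.8, -1.0, 3.2]
opening: -0.0
grip_force: 2.2
t: 12.6
tool_pos: [0.456, 0.0391, 0.0392]
tool_rot: [0.312, -3.126, -0.001]
contact_force: [-4.8, 0.2, 1.8]
opening: 0.0001
grip_force: 2.1
```

```bash
python3 -m jog '[[[-0.001,0,0],[0,0,0]],[[-0.002,0,0],[0,0,0]],[[-0.003,0,0],[0,0,0]],[[-0.004,0,0],[0,0,0]]]'; python3 -m jog '[[[-0.0007,0,0],[0,0,0]],[[-0.0014,0,0],[0,0,0]],[[-0.002,0,0],[0,0,0]]]'
```

```text
t: 13.0
tool_pos: [0.4601, 0.0398, 0.0392]
tool_rot: [-0.312, 3.126, 0.0]
contact_force: [-3.6, 1.3, 0.6]
opening: -0.0003
grip_force: 1.6
t: 13.3
tool_pos: [0.462, 0.0401, 0.0392]
tool_rot: [0.312, -3.126, -0.0]
contact_force: [-4.0, 1.9, 0.5]
opening: -0.0003
grip_force: 1.5
```

```bash
python3 -m jog '[[[-0.0007,0,0],[0,0,0]],[[-0.0014,0,0],[0,0,0]],[[-0.002,0,0],[0,0,0]]]'
```

```text
t: 13.6
tool_pos: [0.4639, 0.0405, 0.0392]
tool_rot: [0.312, -3.126, -0.0]
contact_force: [-3.6, 2.3, 0.1]
opening: 0.0002
grip_force: 1.5
```

```bash
python3 -m jog '[[[-0.0007,0,0],[0,0,0]],[[-0.0014,0,0],[0,0,0]],[[-0.002,0,0],[0,0,0]]]'
```

```text
t: 13.9
tool_pos: [0.4659, 0.0408, 0.0392]
tool_rot: [0.312, -3.126, -0.0]
contact_force: [-3.7, 2.2, -0.3]
opening: 0.0
grip_force: 1.5
```

```bash
python3 -m jog '[[[-0.0007,0,0],[0,0,0]],[[-0.0014,0,0],[0,0,0]],[[-0.002,0,0],[0,0,0]]]'
```

```text
t: 14.2
tool_pos: [0.4682, 0.0411, 0.0394]
tool_rot: [-0.312, 3.125, -0.001]
contact_force: [-1.5, 0.9, -0.3]
opening: 0.0001
grip_force: 0.8
```

```bash
python3 -m jog '[[[-0.0007,0,0],[0,0,0]],[[-0.0014,0,0],[0,0,0]],[[-0.002,0,0],[0,0,0]]]'
```

```text
t: 14.5
tool_pos: [0.47, 0.0414, 0.0394]
tool_rot: [-0.312, 3.126, -0.001]
contact_force: [-2.5, -1.4, -0.2]
opening: 0.0005
grip_force: 1.3
```

```bash
python3 -m jog '[[[-0.0007,0,0],[0,0,0]],[[-0.0014,0,0],[0,0,0]]]'
```

```text
t: 14.7
tool_pos: [0.4711, 0.0417, 0.0394]
tool_rot: [0.312, -3.126, 0.001]
contact_force: [-4.5, -0.6, 1.1]
opening: 0.0001
grip_force: 2.2
```

Run:
```python
from h import *
s=grab('side')
P=[[.615,.0738,z] for z in(.078,.114,.119,.149,.102,.107,.137)]
print(((proj(s,P)-[205,110]+.5)*8).round())
cv2.imwrite('pics/s5.png',cv2.resize(s['im'][110:185,205:305],(800,600),interpolation=cv2.INTER_CUBIC))
```

```text
[[360. 552.]
 [359. 471.]
 [359. 460.]
 [358. 390.]
 [359. 498.]
 [359. 487.]
 [358. 418.]]
```

View pics/s5.png

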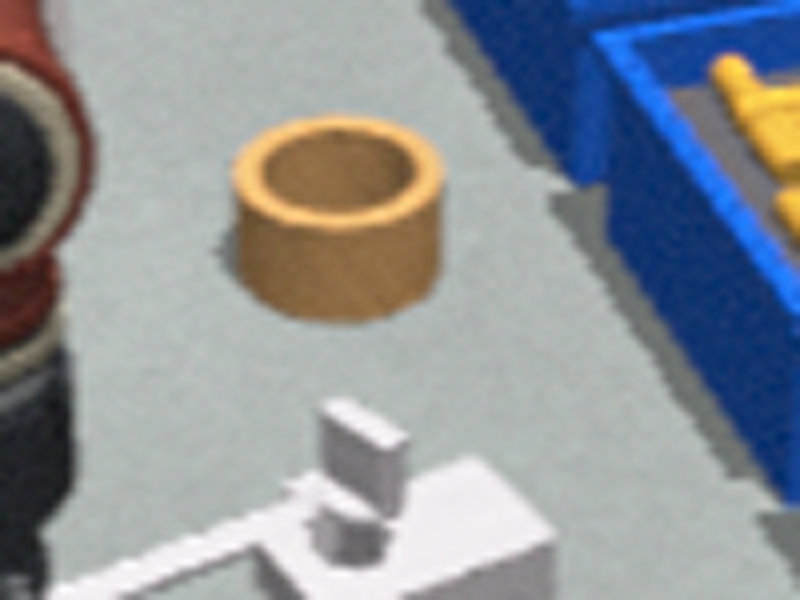

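The paddle top is at (365,422). The prediction is 418 for a dropped pin and 390 for an undropped one, so the pin now stands on the cup. I back off and go above it with shut fingers.

```bash
python3 -m jog '[[[0.004,0,0],[0,0,0]],[[0.015,0,0],[0,0,0]],[[0.015,0,-0.04],[0,0,0]],[[0.015,0,-0.09],[0,0,0]],[[0.015,0,-0.14],[0,0,0]]]'
python3 -m jog '[[[0,0,-0.03],[0,0,0]],[[-0.04,0.001,-0.03],[0,0,0]],[[-0.08,0.002,-0.03],[0,0,0]],[[-0.12,0.003,-0.03],[0,0,0]],[[-0.16,0.0035,-0.03],[0,0,0]]]'
python3 -m jog '[[[0,0,0],[0,0,0]],[[0,0,0],[0,0,0]],[[0,0,0],[0,0,0]],[[0,0,0],[0,0,0]]]'
```

```text
t: 15.25
tool_pos: [0.4555, 0.0389, 0.1805]
tool_rot: [-0.312, 3.126, 0.0]
contact_force: [1.1, 0.5, -0.1]
opening: -0.0001
grip_force: 0.0
t: 15.75
tool_pos: [0.6139, 0.0743, 0.2099]
tool_rot: [-0.312, 3.124, -0.0]
contact_force: [0.9, -0.5, 0.5]
opening: 0.0001
grip_force: 0.0
t: 16.15
tool_pos: [0.6118, 0.0738, 0.21]
tool_rot: [-0.312, 3.125, -0.0]
contact_force: [0.1, -0.1, -1.1]
opening: 0.0002
grip_force: 0.0
```

```bash
python3 -m jog '[[[-0.003,-0.0005,0.02],[0,0,0]],[[-0.003,-0.0005,0.04],[0,0,0]],[[-0.003,-0.0005,0.055],[0,0,0]],[[-0.003,-0.0005,0.064],[0,0,0]],[[-0.003,-0.0005,0.064],[0,0,0]]]'
python3 -m jog '[[[0,0,0.002],[0,0,0]],[[0,0,0.004],[0,0,0]],[[0,0,0.006],[0,0,0]],[[0,0,0.008],[0,0,0]]]'
```

```text
t: 16.65
tool_pos: [0.6144, 0.0741, 0.1438]
tool_rot: [0.312, -3.123, -0.0]
contact_force: [0.3, 0.4, -0.4]
opening: 0.0002
grip_force: 0.0
t: 17.05
tool_pos: [0.616, 0.0741, 0.1377]
tool_rot: [-0.312, 3.125, -0.0]
contact_force: [0.5, -0.5, 0.2]
opening: 0.0002
grip_force: 0.0
```

```bash
python3 -m jog '[[[0,0,0.0015],[0,0,0]],[[0,0,0.003],[0,0,0]],[[0,0,0.0045],[0,0,0]],[[0,0,0.006],[0,0,0]]]'
```

```text
t: 17.45
tool_pos: [0.6167, 0.0741, 0.1338]
tool_rot: [-0.312, 3.124, -0.001]
contact_force: [-4.0, -1.3, 11.3]
opening: 0.0001
grip_force: 5.4
```

```bash
python3 -m jog '[[[0.001,0,0.0015],[0,0,0]],[[0.001,0,0.003],[0,0,0]],[[0.001,0,0.004],[0,0,0]],[[0.001,0,0.005],[0,0,0]]]'
```

```text
t: 17.85
tool_pos: [0.6156, 0.0739, 0.1284]
tool_rot: [-0.312, 3.124, -0.001]
contact_force: [-2.4, 0.1, 8.8]
opening: -0.0004
grip_force: 4.3
```

```bash
python3 -m jog '[[[0,0,0.001],[0,0,0]],[[0,0,0.002],[0,0,0]],[[0,0,0.003],[0,0,0]],[[0,0,0.004],[0,0,0]]]'
```

```text
t: 18.25
tool_pos: [0.6158, 0.0738, 0.1261]
tool_rot: [-0.312, 3.124, -0.001]
contact_force: [-7.2, -1.1, 15.9]
opening: -0.0001
grip_force: 8.1
```

```bash
python3 -m jog '[[[0.001,0,0],[0,0,0]],[[0.002,0,0],[0,0,0]],[[0.002,0,0.001],[0,0,0]],[[0.002,0,0.001],[0,0,0]]]'
```

```text
t: 18.65
tool_pos: [0.6138, 0.0736, 0.1228]
tool_rot: [-0.312, 3.123, -0.0]
contact_force: [1.2, 0.9, 5.3]
opening: -0.0
grip_force: 2.5
```

```bash
python3 -m jog '[[[0,0,0.001],[0,0,0]],[[0,0,0.002],[0,0,0]],[[0,0,0.003],[0,0,0]]]'
```

```text
t: 18.95
tool_pos: [0.6136, 0.0736, 0.1194]
tool_rot: [-0.312, 3.124, -0.0]
contact_force: [0.5, 0.2, 5.4]
opening: 0.0003
grip_force: 2.6
```

Freed and moving smoothly. About 6 mm remain.

```bash
python3 -m jog '[[[0,0,0.001],[0,0,0]],[[0,0,0.002],[0,0,0]],[[0,0,0.003],[0,0,0]]]'
```

```text
t: 19.25
tool_pos: [0.6133, 0.0735, 0.116]
tool_rot: [-0.312, 3.125, -0.0]
contact_force: [0.2, 0.2, 4.0]
opening: 0.0001
grip_force: 2.4
```

```bash
python3 -m jog '[[[0,0,0.001],[0,0,0]],[[0,0,0.002],[0,0,0]]]'
```

```text
t: 19.45
tool_pos: [0.6128, 0.0735, 0.1134]
tool_rot: [-0.312, 3.126, -0.0]
contact_force: [-0.3, -0.4, 7.6]
opening: -0.0002
grip_force: 4.0
```

```bash
python3 -m jog '[[[0,0,0.001],[0,0,0]],[[0,0,0.0015],[0,0,0]]]'
```

```text
t: 19.65
tool_pos: [0.6129, 0.0735, 0.1133]
tool_rot: [-0.313, 3.126, -0.0]
contact_force: [-4.2, -0.0, 12.8]
opening: -0.0
grip_force: 6.3
```

```bash
python3 -m jog '[[[0,0,0.001],[0,0,0]],[[0,0,0.0015],[0,0,0]]]'
python3 -m jog '[[[0,0,-0.005],[0,0,0]],[[0,0,-0.03],[0,0,0]],[[0,0,-0.07],[0,0,0]],[[0.05,0,-0.1],[0,0,0]],[[0.1,0,-0.1],[0,0,0]]]'
python3 -m jog '[[[0.05,0,0],[0,0,0]],[[0.05,0,0],[0,0,0]],[[0.05,0,0],[0,0,0]]]'
python3 - <<'E'
from h import *
s=grab('side');w=grab('top')
print(((proj(s,[[.615,.0738,z] for z in(.078,.083,.113)])-[215,140]+.5)*8).round())
a=cv2.resize(s['im'][140:200,215:265],(400,480),interpolation=cv2.INTER_CUBIC)
b=cv2.resize(w['im'][160:220,206:256],(400,480),interpolation=cv2.INTER_CUBIC)
cv2.imwrite('pics/s6.png',np.hstack([a,b]))
E
```

```text
t: 19.85
tool_pos: [0.6131, 0.0735, 0.1132]
tool_rot: [-0.313, 3.126, -0.001]
contact_force: [-6.7, -0.4, 18.5]
opening: -0.0
grip_force: 9.2
t: 20.35
tool_pos: [0.523, 0.055, 0.2127]
tool_rot: [-0.313, 3.122, -0.001]
contact_force: [0.1, 0.1, 1.4]
opening: -0.0003
grip_force: 0.0
t: 20.65
tool_pos: [0.4712, 0.0453, 0.2083]
tool_rot: [0.312, -3.125, -0.0]
contact_force: [0.5, 0.4, 0.4]
opening: -0.0002
grip_force: 0.0
[[280. 312.]
 [280. 301.]
 [279. 233.]]
```

View pics/s6.png

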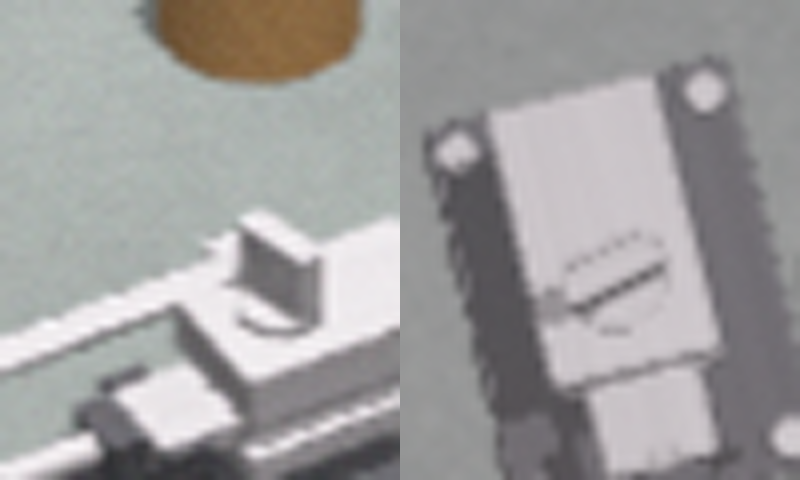

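The pin's flange sits flat on the ear. The paddle top centre is at (280,237) against a predicted (279,233) for home, and the robot is clear.

```bash
python3 -c "
from station import job
print(job.finish_job())"
```

```text
the job is handed in; nothing more can be done
None
```

The job is handed in: the pin stands released through both ears and the link's eye, flange flat on the upper ear, and the highest contact force I read at the arm was about 20 N; `finish_job()` returned no verdict.

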